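# Set and lock the hold-down spindle of a bench bar cropper

## Task

The flat bar in the blue bar cropper is not held down: loosen the jam nut on the hold-down spindle, screw the spindle down by its square head until its foot nips the bar with a light, definite pressure (do not crush down on it), then tighten the jam nut again firmly, a good deal tighter than you found it but without straining the thread. Do not force the spindle round while the nut is tight, do not shift the bar, and leave the other things on the counter alone.

Things in the scene. Friction and masses are not known exactly. Their poses are not given: they have to be found in the camera images.
- cropper: Blue bench bar cropper bolted to the counter, 205 x 330 mm on plan; place and yaw differ each time. Origin: on the counter, exactly under the spindle axis; z up, y along the bar to the cutting head. Base plate (12 mm thick): x -85 to +120, y -100 to +230 mm. Bar rest: top 40 mm up. Hold-down arm over it: web at x -78 to -38 mm. Cutting head: y 100 to 172, x -85 to +40 mm, up to 190 mm high.
- boss_top (a point): Centre of the top face of the hold-down arm's round boss (48 mm in diameter), 100 mm above the counter, on the spindle axis. Washer and jam nut lie on it. Nothing but nut and spindle stands higher than this face within 95 mm of the axis.
- washer: Steel washer under the jam nut, 42 mm in diameter, about 3 mm thick. Origin: centre of its underside. Where the nut seats on it differs from one machine to the next, so go by torque: from first touch the torque rises about 0.7 N m per rad; 0.5 to 0.75 N m at the nut (0.6 to 0.9 rad past the touch) is firmly tight, over 1 N m or 1.2 rad strains the thread.
- nut: Hexagonal steel jam nut, 32 mm across flats, 37 mm over corners, 16 mm high. Origin: centre of its underside, on the spindle axis, z up. Opposite flats face its own +x and -x, the others every 60 degrees. Right-hand thread: clockwise from above tightens, 0.8 mm down per rad. It starts half tight, breaking loose at 0.15 to 0.45 N m; 0.9 to 1.5 rad loosens it well. Slack it turns with 0.03 N m.
- spindle: Vertical hold-down spindle, 22 mm thread, right-handed: clockwise from above screws it down 0.8 mm per rad. Origin: centre of its foot's underside, z up. Square head 19 mm across, 27 mm over corners, 82 to 109 mm above the origin, sides facing its own x and y; collar 25 mm in diameter at 80 to 83 mm. Slack nut: turns with 0.05 to 0.1 N m and stays where it is left. Tight nut: locked.
- square (a point): Centre of the spindle's square head, 95.5 mm above its foot; the head is 27 mm high. About 10 to 15 mm of thread shows between the nut and the collar under the head.
- foot (a point): Centre of the underside of the spindle's foot (24 mm in diameter). It starts about 1.0 to 2.6 mm above the bar. Once on the bar each 0.1 rad adds 10 N and 0.06 N m at the head: 0.1 to 0.3 rad past the touch you can feel (0.08 to 0.2 N m over free turning) is a light, definite nip, 0.7 rad crushes. Torque read standing still is 0.1 N m lower, and even falls at the touch after a quick turn (springback): creep in 0.04 rad steps.
- bar: Flat bar of bright steel, 40 x 280 x 10 mm, 0.88 kg, lying loose on the bar rest under the spindle and through the cutting head. Origin: centre of its underside; long axis is its y.
- offcut: Offcut of the same flat bar, 40 x 70 x 10 mm, lying on the cropper's base plate. Origin: centre of its underside.
- wrench: Steel spanner, 240 mm long, lying on the counter; too small for the nut. Origin: centre of its underside.
- lever_tube: The cropper's pulled-out lever, a dark steel tube 27 mm in diameter and 460 mm long, lying on the counter. Origin: underside of its middle.
- carton_blue: Blue bearing carton, 75 x 75 x 35 mm. Origin: centre of its underside.
- carton_orange: Orange bearing carton, 90 x 65 x 40 mm. Origin: centre of its underside.
- carton_red: Red bearing carton, 110 x 60 x 45 mm. Origin: centre of its underside.
- spool: Cast harrow spool, 84 mm in diameter, 100 mm high, standing. Origin: centre of its underside.
- pillow_block: Green pillow-block bearing, 127 mm long, 72 mm high. Origin: centre of its underside.

How it is judged:
On the way, in this order (a step that is already met when the one before it is completed fails the run):
1. the jam nut is loosened: it no longer presses on its washer (contact force between nut and washer below 1 N), for 0.2 s.
2. with the nut still slack, the spindle is screwed down until its foot presses on the bar with 10 to 60 N (contact force between spindle and bar between 10 and 60 N and contact force between nut and washer below 20 N), for 0.2 s.
3. the jam nut is tightened again: it presses on its washer with over 70 N (contact force between nut and washer above 70 N), for 0.2 s.
At the end, for the whole second after the job is handed in: The spindle's foot presses on the bar with 10 to 60 N, the jam nut presses on its washer with 70 to 150 N, the bar lies still within 8 mm of where it was, and the gripper has let go (contact force between nut and washer between 70 and 150 N and contact force between spindle and bar between 10 and 60 N and distance of bar from where it was at the start of the episode below 0.008 m and linear speed of bar below 0.01 m/s); the robot touches nothing.
It fails at once if the spindle crushes down on the bar (over 85 N) (contact force between spindle and bar above 85 N).
It fails at once if the jam nut is overtightened (over 180 N on its washer) (contact force between nut and washer above 180 N).
It fails at once if the spindle is forced round while the nut is tight (over 20 N on its washer) (contact force between nut and washer above 20 N and angular speed of spindle above 0.4 rad/s).
It fails at once if the bar is shifted by more than 8 mm (distance of bar from where it was at the start of the episode above 0.008 m).
It fails at once if one of the other things on the counter is moved by more than 25 mm (distance of any of offcut, wrench, lever_tube, carton_blue, carton_orange, carton_red, spool, pillow_block from where it was at the start of the episode above 0.025 m).
It also fails if it takes over 72 s, if anything falls off the work surface, if the arm or the gripper's body presses on something with over 40 N, if the wrist force passes 120 N, or if a joint passes its speed limit or range.

## Robot

A 7-joint arm with a two-finger parallel gripper is mounted at the origin on the work surface. World frame = base frame: x ahead of the robot, y to its left, z up, the work surface at z = 0. Lengths are in m, angles in rad, forces in N, time in s.
With the tool pointing down it reaches from about 0.4 to 0.875 m from the base axis. Payload 19.3 kg.
Tool frame: the origin (TCP) lies where the fingers leave the gripper's body, on its centre line; the fingertips stand bot.tip_reach ahead of it and the grasp point (between the pads) lies 54 mm ahead of it (bot.tip_reach is the distance from the TCP to the fingertips, in m); z points along the fingers, y is the line along which they close (so a half turn about z gives the same grasp; the last joint's range is limited). The gripper opens to 85 mm and grips with 20 to 120 N. Pads are 22 mm wide; open, the fingers measure 114 mm over their backs; the gripper's body (76 mm by 85 mm) begins 54 mm behind the grasp point. The pads swing forward as they close: fully open they stand 13 mm farther back than shut.
Start: joints at [1.162, 0.521, -0.036, 1.599, 0.021, 1.021, -0.113], TCP at [0.208, -0.589, 0.304] pointing down, gripper open.
Joint ranges: [-2.91, 2.91], [-0.3, 2.13], [-1.5, 1.42], [0.17, 2.43], [-1.26, 4.41], [0.16, 1.93], [-2.52, 2.52]. Speed limits (rad/s): [1.89, 1.89, 2.39, 2.39, 3.01, 3.01, 3.01].

## Interface

Orientations are given as [roll, pitch, yaw] about the fixed x, y, z axes, in that order (R = Rz(yaw) Ry(pitch) Rx(roll)).
In Python, from workcell import bot gives the robot as it stands. The module is installed in compiled form; this text tells all that it offers.
- The arm moves only by the shell command python3 -m jog 'ROWS' [FORCE]. ROWS is JSON, a list that holds one entry, the list of rows, each a list of 7 numbers: the shift along the tool's x, y, z in mm, then the turn, a rotation vector about the tool's x, y, z in rad, then the opening, from 0 (shut) to 1 (fully open). In form: [[[tx, ty, tz, wx, wy, wz, fingers], ...]]. A call has 1 to 5 rows; each row shifts and turns the commanded pose from where the row before left it, along the tool's axes as they then stand; what a row does not reach is not made up. A row lasts 1/10 s, in which the tool goes at most 50 mm and 8.59 degrees, less where a joint would pass 70% of its speed; a pose out of reach is approached as far as the arm can. A call is refused whole if a number of a shift passes 50 or a number of a turn 0.15, either way. A call with a gripper value outside its range is refused whole. The fingers move at their own pace and stop on an object; FORCE is the grip in N (left out, the last holds). Time passes only in rows, so rows that do not move let the fingers close. It gives the time, the measured TCP pose, the force, the opening and the grip force at its end, in the units of the state.
- bot.observe(): the state, without advancing time (a new reading comes with each control period).
- bot.grab_frame(name): name is "side" or "top" or "wrist"; returns a dict with "img" (400x640x3 uint8, red, green, blue), "intrinsics" (3x3 intrinsics, pixels), "k1" (the pictures are not rectified: a ray, as slopes to the right and down, at radius r is drawn at 1 + k1 r^2 times it, then the intrinsics apply), "R" (3x3) and "t" (3): a world point X has camera coordinates R X + t; the wrist camera has in their place "tool_from_camera" (4x4, takes a point from camera to tool coordinates, whose origin is the TCP and whose axes are the flange's). Camera axes: x right, y down, z forward; pixel columns grow to the right and rows downward; lengths in m; the calibration is good to about 2 mm. A picture is of the moment at which its call begins: read the wrist's pose just before it. There is no depth.
- bot.job_done(): hands the job in; it is judged then, once.
Trained networks look in a picture, given as the dict that the camera call returned (one of the last four; its "shot" number tells which), for a name from the list of things; names that differ only in an ending like _2 or _b are one class to them, and where a whole thing is asked for, a point or a joint stands for the part that bears it (a point fixed in the world has none). Each returns a list of dicts, best first, with "conf" (0 to 1); they miss things now and then, are a little off and sometimes report something else, mostly with a low value. They report only what shows in the picture. A call takes as long as a camera call.
- bot.trace(query, picture): "region" (400x640 bool, what is visible of it).
- bot.spot_point(query, picture): "xyz" ([x, y, z] in m, in world coordinates, good to about 4 mm: a listed point, or the origin of a listed thing).
The state is a dict: "clock": time; "qpos": joint angles; "qd": joint speeds; "joint_efforts": joint torques, N m; "position": TCP position; "tool_rot": TCP orientation; "force": force on the tool from outside, world axes, zero at the start; "moment": the same for the moment, N m; "grip_width": finger opening in m; "finger_force": force on a finger pad.
Only numpy, scipy, OpenCV 4.12 (cv2) and the standard library are available. Lean on these libraries where they do the work, as an engineer would, in place of code of your own. Each camera call takes 0.05 s, during which the arm holds its last target. There are 200 camera calls.

## Working session

There is one attempt and no reset: what is moved stays moved. The work goes in short steps, Python scripts to look and compute and a shell command to move; the robot and the scene stay as the last step left them, time stands still between calls to the robot, and variables do not carry over. Pictures are saved under pics/ and viewed, at most 10 in all, crops included, and the job is handed in when it is done.

```bash
mkdir -p pics
cat > h.py <<'E'
from workcell import bot
import numpy as np, cv2
from scipy.spatial.transform import Rotation as Ro
def st():
    s=bot.observe(); print('t',round(s['clock'],2),'p',np.round(s['position'],4),'rpy',np.round(s['tool_rot'],3),'F',np.round(s['force'],1),'M',np.round(s['moment'],3),'w',round(s['grip_width'],4),'ff',np.round(s['finger_force'],1),'q7',np.round(s['qpos'],2)); return s
E
python3 - <<'E'
from h import *
s=st(); print(bot.tip_reach)
for c in('top','side'):
    f=bot.grab_frame(c); cv2.imwrite(f'pics/{c}0.png',f['img'][:,:,::-1])
    for n in('cropper','boss_top','nut','square','foot','spool','bar'):
        print(c,n,[(np.round(d['xyz'],4),round(d['conf'],2)) for d in bot.spot_point(n,f)[:2]])
E
```

```text
t 0.0 p [ 0.2076 -0.5892  0.3033] rpy [-3.14   0.     0.339] F [-0.5 -0.6 -0. ] M [0.018 0.018 0.014] w 0.0855 ff 0.0 q7 [ 1.16  0.52 -0.04  1.6   0.02  1.02 -0.11]
0.0726
top cropper [(array([0.5112, 0.0134, 0.001 ]), 0.57)]
top boss_top [(array([0.5104, 0.0135, 0.0991]), 0.62)]
top nut [(array([0.5103, 0.0131, 0.0516]), 0.46), (array([0.509 , 0.0122, 0.1003]), 0.37)]
top square [(array([0.5109, 0.0143, 0.1478]), 0.54)]
top foot []
top spool [(array([ 0.6412, -0.3893,  0.0023]), 0.73)]
top bar [(array([0.5181, 0.0426, 0.038 ]), 0.69)]
side cropper [(array([ 0.5118,  0.008 , -0.0009]), 0.91)]
side boss_top [(array([0.5088, 0.0098, 0.0963]), 0.78)]
side nut [(array([0.5134, 0.0138, 0.1026]), 0.65)]
side square [(array([0.5167, 0.0079, 0.1473]), 0.41)]
side foot []
side spool [(array([ 0.6446, -0.3833,  0.003 ]), 0.89), (array([0.5116, 0.0067, 0.0963]), 0.43)]
side bar []
```

View pics/top0.png

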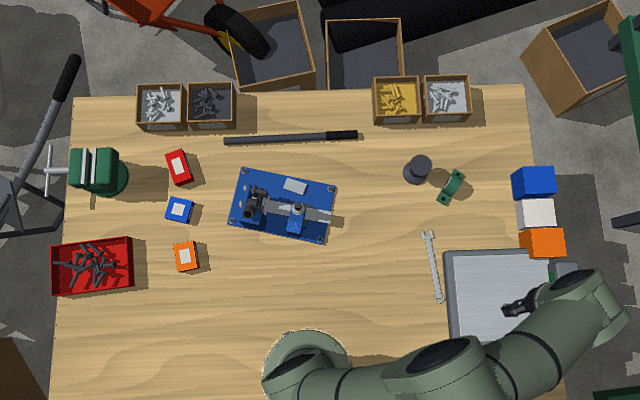

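View pics/side0.png

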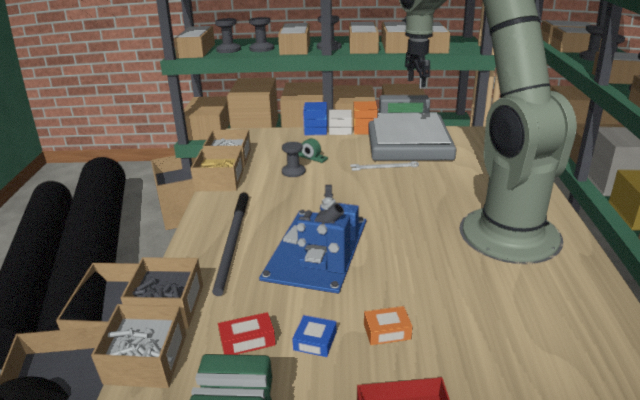

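The top picture shows the cropper's spindle at about (297,212) and the cutting head to its left (+y). The side picture shows the spindle at about (329,190). The two views agree on an axis near (0.511, 0.012). I'll move above it.

```bash
for i in 1 2 3; do python3 -m jog '[[[32.3,-31.2,0,0,0,0,1],[32.3,-31.2,0,0,0,0,1],[32.3,-31.2,0,0,0,0,1],[32.3,-31.2,0,0,0,0,1],[32.3,-31.2,0,0,0,0,1]]]' | tail -c 300; done
python3 -m jog '[[[0,0,0,0,0,0,1],[0,0,0,0,0,0,1]]]' | tail -c 300
python3 - <<'E'
from h import *
s=st(); f=bot.grab_frame('wrist'); cv2.imwrite('pics/w0.png',f['img'][:,:,::-1])
print(f['tool_from_camera'],f['intrinsics'],f['k1'])
for n in('nut','square','boss_top','cropper'):
    print(n,[(np.round(d['xyz'],4),round(d['conf'],2)) for d in bot.spot_point(n,f)[:2]])
E
```

```text
clock: 1.3
position: [0.3087, -0.387, 0.3041]
tool_rot: [3.141, -0.0, 0.339]
force: [1.1, 0.2, -0.2]
grip_width: 0.0858
finger_force: 0.0
clock: 1.8
position: [0.4092, -0.1862, 0.3042]
tool_rot: [3.141, -0.0, 0.339]
force: [1.2, -1.2, -0.8]
grip_width: 0.0853
finger_force: 0.0
clock: 2.3
position: [0.5097, 0.0147, 0.3041]
tool_rot: [3.141, -0.0, 0.339]
force: [0.9, -0.7, 0.4]
grip_width: 0.0856
finger_force: 0.0
clock: 2.5
position: [0.5092, 0.0137, 0.3037]
tool_rot: [-3.141, 0.0, 0.341]
force: [0.7, -1.2, -0.7]
grip_width: 0.0855
finger_force: 0.0
t 2.5 p [0.5092 0.0137 0.3037] rpy [-3.141  0.     0.341] F [ 0.7 -1.2 -0.7] M [-0.024 -0.019 -0.024] w 0.0855 ff 0.0 q7 [ 0.1   0.35 -0.31  1.89  0.13  0.92 -1.5 ]
[[-3.36524921e-06 -9.65212156e-01 -2.61467960e-01  6.62668886e-02]
 [ 9.99999778e-01 -1.77402808e-04  6.42014027e-04 -3.01749282e-05]
 [-6.66064893e-04 -2.61467900e-01  9.65211942e-01 -7.06729886e-02]
 [ 0.00000000e+00  0.00000000e+00  0.00000000e+00  1.00000000e+00]] [[310.27936492   0.         316.30238723]
 [  0.         310.27936492 201.38608163]
 [  0.           0.           1.        ]] -0.03918859541123737
nut [(array([0.5113, 0.012 , 0.1025]), 0.84), (array([0.6056, 0.0241, 0.0154]), 0.64)]
square [(array([0.508 , 0.017 , 0.1477]), 0.56)]
boss_top [(array([0.5125, 0.0101, 0.0989]), 0.91)]
cropper [(array([ 0.5067,  0.0109, -0.0052]), 0.67), (array([0.5094, 0.0137, 0.1009]), 0.53)]
```

View pics/w0.png

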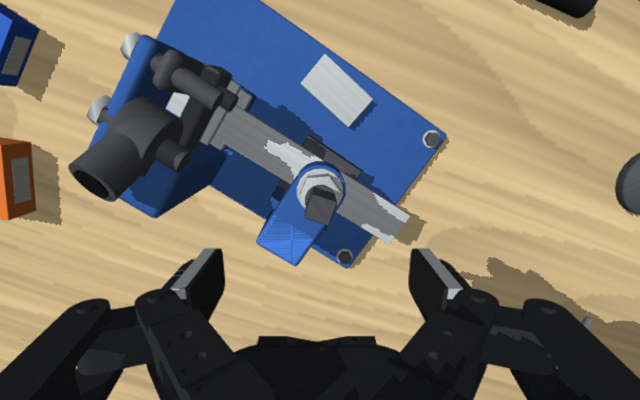

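The spindle is at about (320,195), with the square head at (320,207) and the hex nut round it. I'll rectify the view onto the top planes of nut and square.

```bash
cat >> h.py <<'E'
def rect(f,s,c,z,half=0.03,n=300):
    # world plane patch: u -> +x world right, v down -> -y world
    R=Ro.from_euler('xyz',s['tool_rot']).as_matrix(); T=f['tool_from_camera']
    g=np.linspace(-half,half,n); X,Y=np.meshgrid(c[0]+g,c[1]-g)
    P=np.stack([X,Y,np.full_like(X,z)],-1).reshape(-1,3)
    pc=((P-s['position'])@R-T[:3,3])@T[:3,:3]
    a=pc[:,:2]/pc[:,2:]; a=a*(1+f['k1']*(a**2).sum(1,keepdims=True)); K=f['intrinsics']
    m=(a*[K[0,0],K[1,1]]+K[:2,2]).astype(np.float32).reshape(n,n,2)
    return cv2.remap(f['img'],m[...,0],m[...,1],cv2.INTER_CUBIC)[:,:,::-1].copy()
E
python3 - <<'E'
from h import *
s=bot.observe(); f=bot.grab_frame('wrist')
c=(0.5105,0.0130)
im=[cv2.resize(rect(f,s,c,z),(400,400)) for z in(0.119,0.161)]
for i in im: cv2.drawMarker(i,(200,200),(0,0,255),0,12)
cv2.imwrite('pics/r0.png',np.hstack(im))
for n in('square','nut'):
  d=bot.trace(n,f)[0]; r=d['region']; print(n,d['conf'],r.sum(),np.argwhere(r).mean(0),cv2.minAreaRect(np.argwhere(r)[:,::-1].astype(np.float32)))
E
```

```text
square 0.91 1009 [202.56590684 317.79682854] ((317.75, 201.75), (31.622774124145508, 37.63109588623047), 18.43494987487793)Traceback (most recent call last):
  File "<stdin>", line 8, in <module>
IndexError: list index out of range
```

View pics/r0.png

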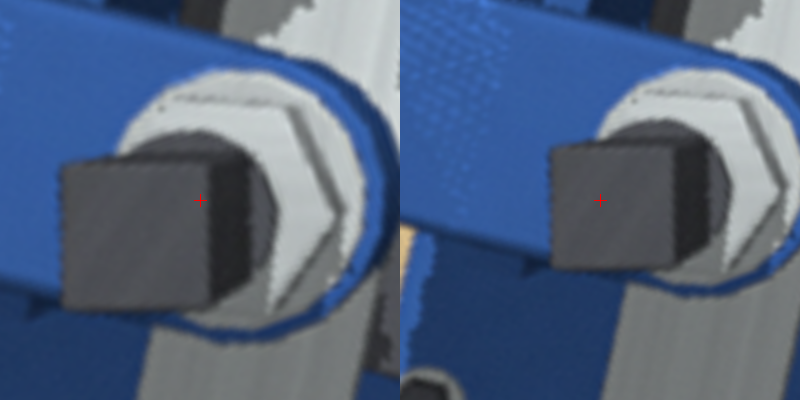

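The rectified view puts the axis at about (0.5128, 0.0123). The nut's flat normals are at 0.448 rad modulo 60°, and the square sits at 0.02 rad modulo 90°. I'll grasp the nut at yaw 0.972 and go down with the gripper open.

```bash
python3 -m jog '[[[2.9,2.5,0,0,0,0,1],[0,0,10,0,0,-0.126,1],[0,0,10,0,0,-0.126,1],[0,0,10,0,0,-0.126,1],[0,0,10,0,0,-0.126,1]]]' >/dev/null; python3 -m jog '[[[0,0,15,0,0,-0.126,1],[0,0,15,0,0,0,1],[0,0,10,0,0,0,1],[0,0,0,0,0,0,1]]]'
python3 - <<'E'
from h import *
s=st(); f=bot.grab_frame('wrist'); 
c=(0.5128,0.0123)
im=[cv2.resize(rect(f,s,c,z),(400,400)) for z in(0.119,0.161)]
for i in im: cv2.drawMarker(i,(200,200),(0,0,255),0,12)
cv2.imwrite('pics/r1.png',np.hstack(im))
E
```

```text
clock: 3.8
position: [0.5124, 0.0114, 0.2229]
tool_rot: [-3.14, 0.001, 0.968]
force: [0.6, -0.0, 0.4]
grip_width: 0.0854
finger_force: 0.0
t 3.8 p [0.5124 0.0114 0.2229] rpy [-3.14e+00  1.00e-03  9.68e-01] F [ 0.6 -0.   0.4] M [-0.041 -0.005  0.002] w 0.0854 ff 0.0 q7 [ 0.18  0.48 -0.42  1.95  0.28  0.76 -1.  ]
```

View pics/r1.png

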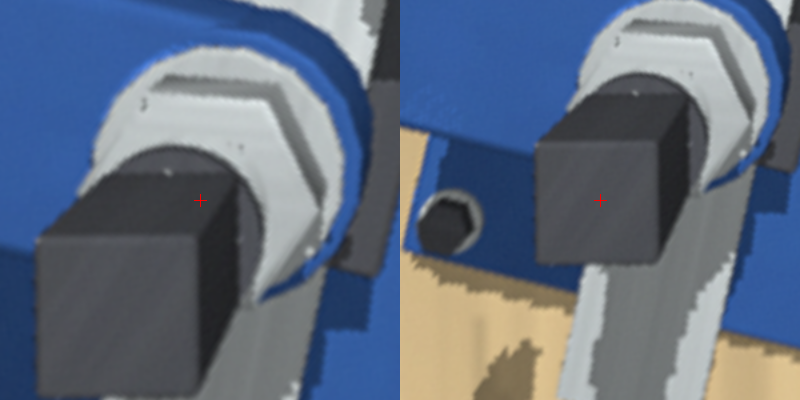

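The hex centre reads (0.5127, 0.0123) and the square is consistent with that. I'll descend and grip.

```bash
python3 -m jog '[[[0.8,-0.2,15,0,0,0,1],[0,0,16,0,0,0,1],[0,0,16,0,0,0,1],[0,0,0,0,0,0,0.6],[0,0,0,0,0,0,0.3]]]' 80 | grep -E 'pos|force|width'; python3 -m jog '[[[0,0,0,0,0,0,0],[0,0,0,0,0,0,0],[0,0,0,0,0,0,0],[0,0,0,0,0,0,0],[0,0,0,0,0,0,0]]]'
python3 - <<'E'
from h import *
st()
E
```

```text
position: [0.5133, 0.0124, 0.1777]
force: [0.2, -0.2, 0.4]
grip_width: 0.059
finger_force: 0.0
clock: 4.85
position: [0.5128, 0.0128, 0.1781]
tool_rot: [3.141, -0.0, 0.969]
force: [-8.1, 3.4, 18.0]
grip_width: 0.0302
finger_force: 78.6
t 4.85 p [0.5128 0.0128 0.1781] rpy [ 3.141 -0.     0.969] F [-8.1  3.4 18. ] M [ 0.775  2.016 -0.016] w 0.0302 ff 78.6 q7 [ 0.15  0.55 -0.39  1.98  0.33  0.67 -1.05]
```

```bash
python3 -m jog '[[[0,-0.3,-2,0,0,0,0.6],[0,0,0,0,0,0,0.6],[0,0,0,0,0,0,0.3],[0,0,0,0,0,0,0],[0,0,0,0,0,0,0]]]' 80 >/dev/null; python3 -m jog '[[[0,0,0,0,0,0,0],[0,0,0,0,0,0,0],[0,0,0,0,0,0,0]]]' >/dev/null
python3 - <<'E'
from h import *
s=st();f=bot.grab_frame('wrist'); cv2.imwrite('pics/w1.png',f['img'][:,:,::-1])
E
```

```text
t 5.65 p [0.5127 0.0126 0.1794] rpy [3.141 0.    0.969] F [-4.3  1.2 14.6] M [ 0.179  1.193 -0.036] w 0.0301 ff 78.5 q7 [ 0.15  0.55 -0.39  1.98  0.32  0.67 -1.04]
```

View pics/w1.png

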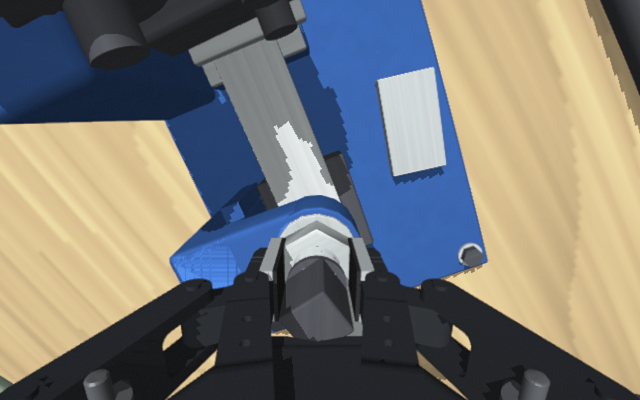

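The pads sit on two nut flats at about (280,265) and (352,265), so the grasp is good. Now I'll loosen the nut.

```bash
for i in 1 2; do python3 -m jog '[[[0,0,-0.1,0,0,-0.12,0],[0,0,-0.1,0,0,-0.12,0],[0,0,-0.1,0,0,-0.12,0],[0,0,-0.1,0,0,-0.12,0],[0,0,-0.1,0,0,-0.12,0]]]' >/dev/null; python3 -c 'from h import *;st()'; done; python3 -m jog '[[[0,0,0,0,0,0,0],[0,0,0,0,0,0,0]]]' >/dev/null; python3 -c 'from h import *;st()'
```

```text
t 6.2 p [0.5123 0.0127 0.1796] rpy [-3.141  0.     1.574] F [-7.6  2.2  9.8] M [ 0.453  1.654 -0.171] w 0.0301 ff 78.7 q7 [ 0.27  0.58 -0.55  1.98  0.45  0.71 -0.55]
t 6.7 p [0.5119 0.0126 0.1801] rpy [-3.140e+00 -1.000e-03  2.174e+00] F [-11.2   0.8  13.4] M [ 0.172  2.383 -0.201] w 0.0298 ff 79.1 q7 [ 0.37  0.61 -0.7   1.97  0.56  0.76 -0.06]
t 6.9 p [0.5119 0.0125 0.1801] rpy [-3.140e+00 -1.000e-03  2.169e+00] F [-10.    1.6  14.8] M [0.291 2.329 0.003] w 0.0298 ff 79.4 q7 [ 0.37  0.61 -0.7   1.97  0.56  0.76 -0.06]
```

```bash
python3 -m jog '[[[0,0,0,0,0,0,0.6],[0,0,0,0,0,0,1],[0,0,0,0,0,0,1],[0,0,-14,0,0,-0.139,1],[0,0,-14,0,0,-0.139,1]]]' >/dev/null;  python3 -m jog '[[[0,0,-15,0,0,-0.139,1],[0,0,0,0,0,-0.139,1],[0,0,0,0,0,-0.139,1],[0,0,0,0,0,-0.139,1],[0,0,0,0,0,-0.139,1]]]' >/dev/null;python3 -m jog '[[[0,0,0,0,0,0,1],[0,0,0,0,0,0,1]]]' >/dev/null
python3 - <<'E'
from h import *
s=st(); f=bot.grab_frame('wrist'); 
c=(0.5128,0.0123)
im=[cv2.resize(rect(f,s,c,z),(400,400)) for z in(0.120,0.160)]
for i in im: cv2.drawMarker(i,(200,200),(0,0,255),0,12)
cv2.imwrite('pics/r2.png',np.hstack(im))
E
```

```text
t 8.1 p [0.5128 0.0124 0.2228] rpy [ 3.141 -0.     3.137] F [ 0.4 -1.  -0.4] M [ 0.025  0.027 -0.006] w 0.0854 ff 0.0 q7 [ 0.56  0.64 -0.98  1.93  0.66  0.93  0.82]
```

View pics/r2.png

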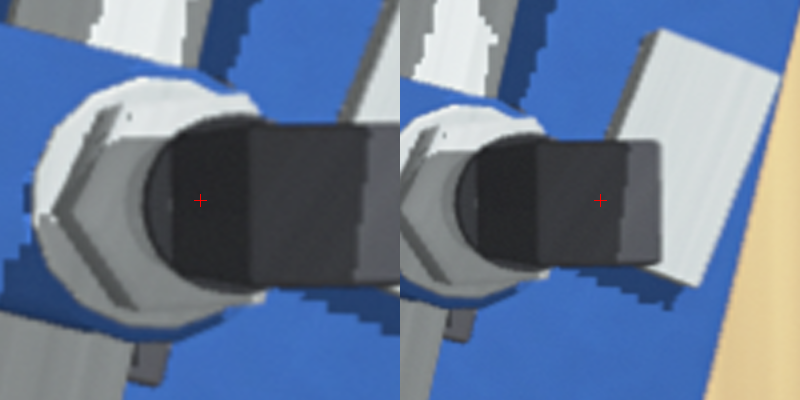

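The square is centred at about (599,203), which is (0.5127, 0.0119). Its angle is about 0, so it didn't turn with the nut. I'll grip the square.

```bash
python3 -m jog '[[[0,0,14,0,0,0,0.6],[0,0,0,0,0,0,0.3],[0,0,0,0,0,0,0],[0,0,0,0,0,0,0],[0,0,0,0,0,0,0]]]' 60 >/dev/null; python3 -m jog '[[[0,0,0,0,0,0,0],[0,0,0,0,0,0,0],[0,0,0,0,0,0,0]]]' >/dev/null;python3 -c 'from h import *;st()'
python3 -m jog '[[[0,0,0.06,0,0,0.08,0],[0,0,0.06,0,0,0.08,0],[0,0,0.06,0,0,0.08,0],[0,0,0.06,0,0,0.08,0]]]' >/dev/null;python3 -c 'from h import *;st()'
python3 -m jog '[[[0,0,0.06,0,0,0.08,0],[0,0,0.06,0,0,0.08,0],[0,0,0.06,0,0,0.08,0],[0,0,0.06,0,0,0.08,0]]]' >/dev/null;python3 -c 'from h import *;st()'
```

```text
t 8.95 p [0.5129 0.0123 0.2093] rpy [-3.141  0.     3.141] F [-0.9 -2.7  5.1] M [-0.562  0.245 -0.009] w 0.0176 ff 58.8 q7 [ 0.55  0.65 -0.96  1.95  0.68  0.91  0.8 ]
t 9.35 p [0.5129 0.0121 0.209 ] rpy [-3.141e+00  1.000e-03  2.818e+00] F [-1.6 -3.   5.4] M [-0.796  0.23   0.13 ] w 0.0178 ff 58.8 q7 [ 0.5   0.62 -0.89  1.95  0.63  0.88  0.53]
t 9.75 p [0.5128 0.012  0.2088] rpy [-3.141e+00  1.000e-03  2.498e+00] F [-0.7 -4.1  5.6] M [-0.976  0.377  0.111] w 0.0177 ff 58.8 q7 [ 0.46  0.6  -0.81  1.95  0.58  0.84  0.26]
```

```bash
cat >> h.py <<'E'
def mz():
    s=bot.observe(); print(round(s['clock'],2),'yaw',round(s['tool_rot'][2],3),'Mz',round(s['moment'][2],3),'Fz',round(s['force'][2],1))
E
python3 -m jog '[[[0,0,0.06,0,0,0.08,0],[0,0,0.06,0,0,0.08,0],[0,0,0.06,0,0,0.08,0],[0,0,0.06,0,0,0.08,0]]]' >/dev/null;python3 -c 'from h import *;st()'
for i in 1 2 3 4 5 6 7 8; do python3 -m jog '[[[0,0,0.03,0,0,0.04,0]]]' >/dev/null;python3 -c 'from h import *;mz()'; done
```

```text
t 10.15 p [0.5128 0.0119 0.2085] rpy [-3.141e+00  1.000e-03  2.178e+00] F [-1.5 -3.5  4.4] M [-1.104  0.378  0.084] w 0.0179 ff 58.9 q7 [ 0.4   0.57 -0.73  1.95  0.52  0.82 -0.01]
10.25 yaw 2.138 Mz -0.008 Fz 5.1
10.35 yaw 2.099 Mz 0.074 Fz 5.1
10.45 yaw 2.059 Mz 0.072 Fz 5.8
10.55 yaw 2.02 Mz 0.11 Fz 5.4
10.65 yaw 1.98 Mz 0.073 Fz 5.9
10.75 yaw 1.94 Mz 0.024 Fz 5.4
10.85 yaw 1.899 Mz 0.08 Fz 5.5
10.95 yaw 1.86 Mz 0.107 Fz 6.1
```

```bash
for i in 1 2 3 4 5 6 7 8; do python3 -m jog '[[[0,0,0.03,0,0,0.04,0]]]' >/dev/null;python3 -c 'from h import *;mz()'; done
```

```text
11.05 yaw 1.82 Mz 0.057 Fz 5.9
11.15 yaw 1.779 Mz 0.062 Fz 5.8
11.25 yaw 1.739 Mz 0.056 Fz 5.5
11.35 yaw 1.699 Mz 0.1 Fz 5.6
11.45 yaw 1.659 Mz 0.094 Fz 5.9
11.55 yaw 1.62 Mz 0.046 Fz 5.8
11.65 yaw 1.579 Mz 0.082 Fz 6.5
11.75 yaw 1.539 Mz 0.071 Fz 5.8
```

```bash
for i in 1 2 3 4 5 6 7 8; do python3 -m jog '[[[0,0,0.03,0,0,0.04,0]]]' >/dev/null;python3 -c 'from h import *;mz()'; done
```

```text
11.85 yaw 1.499 Mz 0.071 Fz 6.7
11.95 yaw 1.459 Mz 0.015 Fz 6.2
12.05 yaw 1.419 Mz 0.08 Fz 6.9
12.15 yaw 1.379 Mz 0.1 Fz 7.2
12.25 yaw 1.339 Mz 0.051 Fz 6.8
12.35 yaw 1.299 Mz 0.075 Fz 6.5
12.45 yaw 1.259 Mz 0.032 Fz 6.2
12.55 yaw 1.219 Mz 0.09 Fz 6.7
```

```bash
for i in 1 2 3; do python3 -m jog '[[[0,0,0.03,0,0,0.04,0]]]' >/dev/null;python3 -c 'from h import *;mz()'; done
```

```text
12.65 yaw 1.179 Mz 0.113 Fz 6.7
12.75 yaw 1.14 Mz 0.09 Fz 6.8
12.85 yaw 1.099 Mz 0.061 Fz 6.1
```

```bash
for i in 1 2 3 4 5 6 7; do python3 -m jog '[[[0,0,0.03,0,0,0.04,0]]]' >/dev/null;python3 -c 'from h import *;mz()'; done
```

```text
12.95 yaw 1.06 Mz 0.092 Fz 6.9
13.05 yaw 1.019 Mz 0.06 Fz 5.9
13.15 yaw 0.98 Mz 0.082 Fz 7.2
13.25 yaw 0.939 Mz 0.047 Fz 6.3
13.35 yaw 0.9 Mz 0.084 Fz 6.6
13.45 yaw 0.86 Mz 0.06 Fz 6.4
13.55 yaw 0.82 Mz 0.072 Fz 6.8
```

```bash
for i in 1 2 3 4 5 6 7; do python3 -m jog '[[[0,0,0.03,0,0,0.04,0]]]' >/dev/null;python3 -c 'from h import *;mz()'; done
```

```text
13.65 yaw 0.78 Mz 0.124 Fz 6.9
13.75 yaw 0.74 Mz 0.125 Fz 7.7
13.85 yaw 0.7 Mz 0.149 Fz 8.3
13.95 yaw 0.66 Mz 0.226 Fz 8.6
14.05 yaw 0.62 Mz 0.178 Fz 9.3
14.15 yaw 0.58 Mz 0.166 Fz 11.1
14.25 yaw 0.54 Mz 0.239 Fz 10.4
```

The torque rose steadily from a touch near yaw 0.8, so the foot is now about 0.27 rad past touch, which is roughly 28 N. I'll hold, release, swing back and look at the nut angle.

```bash
python3 -m jog '[[[0,0,0,0,0,0,0],[0,0,0,0,0,0,0],[0,0,0,0,0,0,0]]]' >/dev/null;python3 -c 'from h import *;mz()'; python3 -m jog '[[[0,0,0,0,0,0,0.5],[0,0,0,0,0,0,1],[0,0,0,0,0,0,1],[0,0,-16,0,0,0,1]]]'>/dev/null
for i in 1 2 3 4; do python3 -m jog '[[[0,0,0,0,0,-0.134,1],[0,0,0,0,0,-0.134,1],[0,0,0,0,0,-0.134,1],[0,0,0,0,0,-0.134,1],[0,0,0,0,0,-0.134,1]]]' >/dev/null; done;python3 -m jog '[[[0,0,0,0,0,0,1],[0,0,0,0,0,0,1]]]' >/dev/null
python3 - <<'E'
from h import *
s=st(); f=bot.grab_frame('wrist'); 
c=(0.5128,0.0123)
im=[cv2.resize(rect(f,s,c,z),(400,400)) for z in(0.120,0.158)]
for i in im: cv2.drawMarker(i,(200,200),(0,0,255),0,12)
cv2.imwrite('pics/r3.png',np.hstack(im))
E
```

```text
14.55 yaw 0.541 Mz 0.021 Fz 11.3
t 17.15 p [0.5127 0.0124 0.2229] rpy [ 3.141 -0.    -3.066] F [-0.8 -0.1 -0.2] M [-0.007 -0.032  0.06 ] w 0.0856 ff 0.0 q7 [ 0.57  0.64 -0.99  1.93  0.66  0.94  0.9 ]
```

View pics/r3.png

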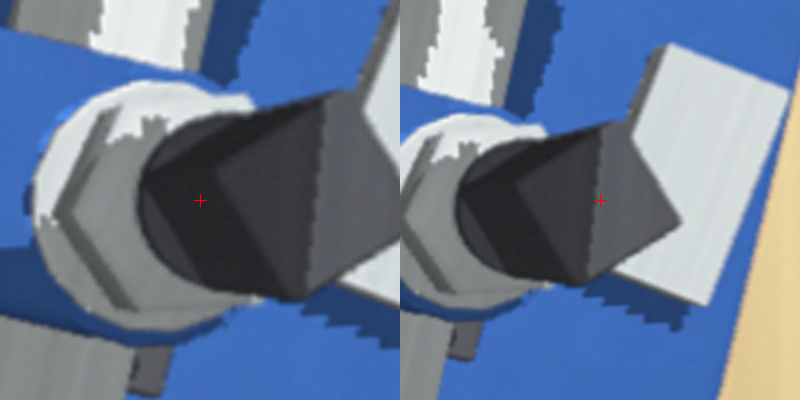

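The nut hasn't turned: its flats are still at about 0.58–0.60 rad, with a corner at (60,211). The square reads about 0.56 rad against 0.54 at release, so springback was negligible. I'll grip the nut at yaw 3.217.

```bash
python3 -m jog '[[[0,0,14,0,0,0,1],[0,0,14,0,0,0,1],[0,0,14.5,0,0,0,1],[0,0,0,0,0,0,0.6],[0,0,0,0,0,0,0.3]]]' 80 >/dev/null; python3 -m jog '[[[0,0,0,0,0,0,0],[0,0,0,0,0,0,0],[0,0,0,0,0,0,0],[0,0,0,0,0,0,0],[0,0,0,0,0,0,0]]]' >/dev/null; python3 -c 'from h import *;st()'
for i in 1 2 3; do python3 -m jog '[[[0,0,0.08,0,0,0.1,0],[0,0,0.08,0,0,0.1,0],[0,0,0.08,0,0,0.1,0]]]' >/dev/null; python3 -c 'from h import *;mz()'; done
```

```text
t 18.2 p [0.513  0.012  0.1813] rpy [-3.140e+00  1.000e-03 -3.062e+00] F [-2.2 -5.1 10.1] M [-0.882  0.593 -0.019] w 0.0298 ff 78.4 q7 [ 0.53  0.69 -0.93  1.96  0.74  0.87  0.84]
18.5 yaw 2.917 Mz 0.104 Fz 10.3
18.8 yaw 2.617 Mz 0.122 Fz 10.4
19.1 yaw 2.317 Mz 0.281 Fz 15.0
```

```bash
for i in 1 2 3 4 5 6 7 8; do python3 -m jog '[[[0,0,0.04,0,0,0.05,0]]]' >/dev/null; python3 -c 'from h import *;mz()'; done
```

```text
19.2 yaw 2.267 Mz 0.263 Fz 15.8
19.3 yaw 2.219 Mz 0.308 Fz 17.1
19.4 yaw 2.169 Mz 0.453 Fz 18.4
19.5 yaw 2.119 Mz 0.545 Fz 19.3
19.6 yaw 2.069 Mz 0.551 Fz 20.9
19.7 yaw 2.019 Mz 0.602 Fz 21.6
19.8 yaw 1.969 Mz 0.671 Fz 22.7
19.9 yaw 1.919 Mz 0.756 Fz 23.7
```

```bash
for i in 1 2 3 4; do python3 -m jog '[[[0,0,0,0,0,0,0]]]' >/dev/null; python3 -c 'from h import *;mz()'; done; python3 -c 'from h import *;st()'
```

```text
20.0 yaw 1.919 Mz 0.396 Fz 22.9
20.1 yaw 1.921 Mz 0.359 Fz 23.1
20.2 yaw 1.921 Mz 0.34 Fz 23.2
20.3 yaw 1.921 Mz 0.355 Fz 23.4
t 20.3 p [0.5126 0.0113 0.1805] rpy [-3.141e+00  2.000e-03  1.921e+00] F [-9.  -9.8 23.4] M [-1.979  1.996  0.355] w 0.0303 ff 79.9 q7 [ 0.32  0.59 -0.62  1.97  0.51  0.74 -0.26]
```

```bash
for i in 1 2; do python3 -m jog '[[[0,0,0.02,0,0,0.025,0],[0,0,0.02,0,0,0.025,0],[0,0,0.02,0,0,0.025,0],[0,0,0.02,0,0,0.025,0]]]' >/dev/null; python3 -c 'from h import *;mz()'; for j in 1 2 3; do  python3 -m jog '[[[0,0,0,0,0,0,0]]]' >/dev/null; python3 -c 'from h import *;mz()'; done; done
```

```text
20.7 yaw 1.821 Mz 0.699 Fz 26.0
20.8 yaw 1.82 Mz 0.692 Fz 25.5
20.9 yaw 1.821 Mz 0.659 Fz 25.7
21.0 yaw 1.821 Mz 0.605 Fz 24.5
21.4 yaw 1.721 Mz 0.824 Fz 28.8
21.5 yaw 1.721 Mz 0.689 Fz 26.9
21.6 yaw 1.721 Mz 0.698 Fz 27.2
21.7 yaw 1.721 Mz 0.669 Fz 27.7
```

Standing torque is about 0.68 N m, roughly 0.7 rad past touch, so the nut is firmly tight. I'll release, retreat and check the spindle angle.

```bash
python3 -m jog '[[[0,0,0,0,0,0,0.5],[0,0,0,0,0,0,1],[0,0,0,0,0,0,1],[0,0,0,0,0,0,1],[0,0,-14,0,0,0,1]]]'>/dev/null
python3 -m jog '[[[0,0,-14,0,0,0,1],[0,0,-14.5,0,0,0,1],[0,0,0,0,0,0,1],[0,0,0,0,0,0,1]]]' >/dev/null
python3 - <<'E'
from h import *
s=st(); f=bot.grab_frame('wrist'); 
c=(0.5128,0.0123)
im=[cv2.resize(rect(f,s,c,z),(400,400)) for z in(0.119,0.158)]
for i in im: cv2.drawMarker(i,(200,200),(0,0,255),0,12)
cv2.imwrite('pics/r4.png',np.hstack(im))
E
```

```text
t 22.6 p [0.5129 0.0123 0.2224] rpy [3.14  0.    1.721] F [-0.4 -0.1 -1.5] M [-0.018  0.01   0.038] w 0.0853 ff 0.0 q7 [ 0.32  0.52 -0.61  1.95  0.41  0.8  -0.37]
```

View pics/r4.png

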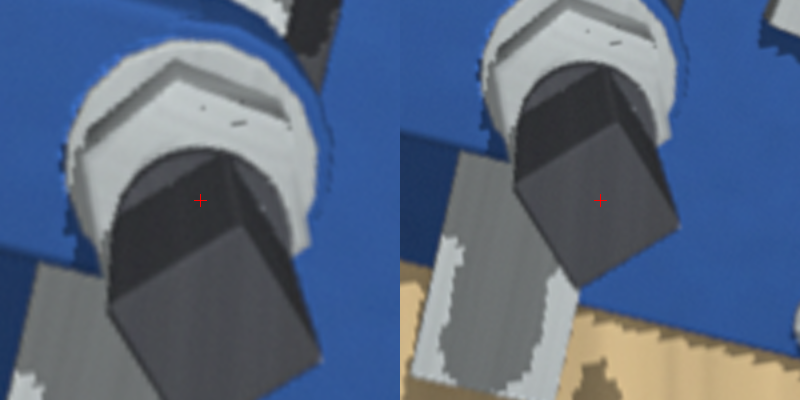

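The square's angle is unchanged at about 0.56 rad, the nut's flats are at about 0.13–0.15 rad as commanded, and the gripper is clear. I'll hand the job in.

```bash
python3 -c 'from h import *;print(bot.job_done())'
```

```text
the job is handed in; nothing more can be done
None
```

The job is handed in, though the hand-in returned no verdict: I loosened the jam nut, screwed the spindle down to a nip estimated at 26–29 N, and retightened the nut to a standing reading of about 0.68 N m, with the gripper clear at 22.6 s.

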